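Key the grater's food pusher into its chute and jog the safety switch

ROBOT

A 6-joint arm with a two-finger parallel gripper is mounted at the origin on the work surface. World frame = base frame: x ahead of the robot, y to its left, z up, the work surface at z = 0. Lengths are in mm, angles in rad, forces in N, time in s.
With the tool pointing down it reaches from about 350 to 875 mm from the base axis. Payload 4.2 kg.
Tool frame: the origin (TCP) lies midway between the tips of the shut fingers; the grasp point (between the pads) lies robot.pinch_z behind it (robot.pinch_z is the distance from the TCP to the grasp point, in mm); z points along the fingers, y is the line along which they close (so a half turn about z gives the same grasp; the last joint's range is limited). The gripper opens to 87 mm and grips with 3 to 60 N. Pads are 19 mm wide; open, the fingers measure 117 mm over their backs; the gripper's body (75 mm by 190 mm) begins 51 mm behind the grasp point.
Start: joints at [0.259, 0.385, 0.008, 0, -1.194, -0.259], TCP at [624.979, 0.025, 222.55] pointing down, gripper open.
Joint ranges: [-3.14, 3.14], [-1.21, 2.06], [-1.07, 1.41], [-3.16, 2.05], [-2.99, -0.16], [-3.1, 3.1]. Speed limits (rad/s): [2.79, 2.79, 3.14, 3.14, 3.14, 3.14].

INTERFACE

Orientations are given as a rotation vector (axis times angle).
In Python, from rig import robot gives the robot as it stands. The module is installed in compiled form; this text tells all that it offers.
- The arm moves only by the tool play_rows, never from a script. Its argument "plan" is text: rows parted by semicolons, each of 7 numbers parted by spaces: the shift along the world's x, y, z in units of 25 cm (1.0 is 25 cm), then the turn, a rotation vector about the world's x, y, z in units of 90 degrees (1.0 is 90 degrees), then the opening, from 0 (shut) to 1 (fully open). A call has exactly 5 rows; each row is the pose to reach, as a shift and turn from the pose commanded when the call began; what a row does not reach only later rows make up. A row lasts 1/12 s, in which the tool goes at most 41.7 mm and 7.16 degrees, less where a joint would pass 70% of its speed; a pose out of reach is approached as far as the arm can. A call with a number of a shift or a turn outside -1 to 1 is refused whole. A call with a gripper value outside its range is refused whole. The fingers move at their own pace and stop on an object; "squeeze" is the grip in N (left out, the last holds). Time passes only in rows, so rows that repeat a pose let the fingers close, or fill a call up. It gives the time, the measured TCP pose, the force, the opening and the grip force at its end, in the units of the state.
- robot.observe(): the state, without advancing time (a new reading comes with each control period).
- robot.read_camera(name): name is "scene" or "side" or "wrist"; returns a dict with "color" (480x640x3 uint8, red, green, blue), "depth" (480x640 float32, mm along the optical axis (not along the pixel's ray), 0 where there is no reading), "mtx" (3x3 intrinsics, pixels), "dist_coeffs" ([k1, k2, p1, p2, k3] as OpenCV has them; the pictures are not rectified), "rvec" (rotation vector, rad) and "tvec" (3), from world to camera coordinates, as OpenCV has them; the wrist camera has in their place "tool_from_camera" (4x4, takes a point from camera to tool coordinates, whose origin is the TCP and whose axes are the flange's). Camera axes: x right, y down, z forward; pixel columns grow to the right and rows downward; lengths in mm; the calibration is good to about 2 mm. A picture is of the moment at which its call begins: read the wrist's pose just before it.
- robot.job_done(): hands the job in; it is judged then, once.
Trained networks look in a picture, given as the dict that the camera call returned (one of the last four; its "shot" number tells which), for a name from the list of things; names that differ only in an ending like _2 or _b are one class to them, and where a whole thing is asked for, a point or a joint stands for the part that bears it (a point fixed in the world has none). Each returns a list of dicts, best first, with "confidence" (0 to 1); they miss things now and then, are a little off and sometimes report something else, mostly with a low value. They report only what shows in the picture. A call takes as long as a camera call. They do not tell look-alikes from the thing itself.
- robot.outline_of(label, picture): "pixels" (480x640 bool, what is visible of it) and "box" ([left, top, width, height] in pixels, round what is visible of it).
The state is a dict: "time_s": time; "joint_pos": joint angles; "joint_velocities": joint speeds; "joint_efforts": joint torques, N m; "tool_pos": TCP position; "orientation": TCP orientation; "contact_force": force on the tool from outside, world axes, zero at the start; "moment": the same for the moment, N m; "width": finger opening in mm; "grasp_force": force on a finger pad.
Only numpy, scipy, OpenCV 4.12 (cv2) and the standard library are available. Lean on these libraries where they do the work, as an engineer would, in place of code of your own. Each camera call takes 0.05 s, during which the arm holds its last target. There are 200 camera calls.

TASK

Lift the drum grater's white food pusher out of the plate rack, stand it upright on the wooden board and let go of it, then take it again by its two narrow ends and put it foot first into the grater's feed chute, which accepts it only one way round: if it stops short on the key inside, lift it, turn it half round and try again. With the pusher, press gently down just until the safety switch under it clicks and no further, then let go and leave the pusher standing in the chute. Do not knock or shift the cup, jug, jar or can.

Things in the scene. Friction and masses are not known exactly. Their poses are not given: they have to be found in the camera images.
- pusher: White plastic food pusher, loose, about 180 g, 136 mm tall, starting upright in one of the rack's two bays. Origin at the centre of its foot, z up, x along its long side. From the foot up: shank 56 (x) by 36 (y) mm, 80 mm tall; collar 66 by 44 mm from 80 to 88 mm; plain head to grip, 54 (x) by 34 (y) mm, from 88 to 136 mm. It stands steadily on its foot.
- head (a point): Middle of the pusher's head, 112 mm above its foot; axes as the pusher's.
- groove (a point): Middle of the pusher's one groove, on the +x end face of the shank, 28 mm out in x and 40 mm above the foot. The groove is upright, 14 mm wide and 11 mm deep, and runs from the foot to the collar; the -x end of the shank is plain.
- rack: Plate rack, fixed. Origin at the centre of its underside. Floor 175 (x) by 110 (y) mm, 6 mm thick; three steel plates 80 mm wide (y), 152 mm high at x = -78, 0, +78 mm make two bays centred at x = -39 and +39 mm, open to -y and +y. Pusher in one, long side along x (within 0.1 rad), cup in the other. No room for fingers at the pusher's narrow ends: grip it across its 34 mm.
- board: Wooden cutting board, fixed, 180 (x) by 170 (y) by 15 mm, kept empty. Origin at the centre of its underside.
- grater: Electric drum grater, fixed. Origin on the worktop below the centre of its feed chute, z up, x along the chute's long side. The chute is an upright well 59 (x) by 39 (y) mm inside. The motor housing lies at y = +55 to +195 mm, 145 mm high; the drum outlet, 84 mm high, reaches to y = -65 mm.
- mouth (a point): Centre of the chute's mouth, 115 mm above the worktop, axes as the grater's; top 12 mm flared by 5 mm. A key rib, 9 mm wide, stands 8 mm out of ONE short (x) end inside, 25 to 45 mm below the mouth; which end varies and is not reported. With the groove at that end the pusher slides past it; the other way round its foot stops 25 mm below the mouth.
- guards (a point): On the chute's axis, level with the top of its two finger guards, 170 mm above the worktop. The guards are upright plates 75 mm long (x), inner faces at y = -26 and +26 mm, along the chute's long sides. They leave no room for fingers: over the chute hold the pusher by its narrow ends, 54 mm apart, with the fingers on the open -x and +x sides.
- lever (a joint): Sprung roller lever of the switch at the bottom of the chute, rad: 0 at rest, grows when pressed down. The pusher's foot meets it 52 mm below the mouth (collar's underside 28 mm above the mouth). It clicks at 0.25 rad (foot 62 mm below the mouth); beyond 0.45 rad (69 mm) is overtravel. It resists with 2.7 N at rest, 6 N at the click, 9 N at overtravel, and lifts the pusher back when let go.
- cup: White cup, 54 mm wide, 85 mm tall, in the rack's other bay; to be left. Origin at the centre of its underside.
- jug: Glass measuring jug, 90 mm wide, 105 mm tall, beyond the board; to be left. Origin at the centre of its underside.
- jar: Amber glass jar, 60 mm wide, 100 mm tall, beyond the board; to be left. Origin at the centre of its underside.
- can: Steel food can, 72 mm wide, 105 mm tall, beyond the grater; to be left. Origin at the centre of its underside.
There are look-alikes about, which are no part of the job. What is shaped like the pusher but black or turquoise is not meant.

How it is judged:
By the outcome, as a careful person would: the job done as asked, in the order asked, and still so for the second after the job is handed in, with the robot touching nothing.
It also fails if it takes over 72 s, if anything falls off the work surface, if the arm or the gripper's body presses on something with over 40 N, if the wrist force passes 120 N, or if a joint passes its speed limit or range.

## Working session

There is one attempt and no reset: what is moved stays moved. The work goes in short steps, Python scripts to look and compute and a tool call to move; the robot and the scene stay as the last step left them, time stands still between calls to the robot, and variables do not carry over. Pictures are saved under pics/ and viewed, at most 10 in all, crops included, and the job is handed in when it is done.

Besides the shell and the picture viewer there is one more tool, called after "Request:" as name(argument=value, ...), one argument or row to a line, values as JSON. play_rows: Moves the arm, as the interface text tells. Shifts and turns lie within -1 to 1; 1 stands for 25 cm of shift or 90 degrees of turn. Its arguments: {"type":"object","properties":{"plan":{"type":"string"},"squeeze":{"type":"number"}},"required":["plan"]}

```bash
mkdir -p pics; cat > h.py <<'E'
import numpy as np, cv2
from rig import robot
def cam(n):
    s=robot.observe(); p=robot.read_camera(n)
    if n=="wrist":
        T=np.eye(4); T[:3,:3]=cv2.Rodrigues(np.array(s["orientation"],float))[0]; T[:3,3]=s["tool_pos"]
        W=T@np.array(p["tool_from_camera"])
    else:
        V=np.eye(4); V[:3,:3]=cv2.Rodrigues(np.array(p["rvec"],float))[0]; V[:3,3]=np.ravel(p["tvec"]); W=np.linalg.inv(V)
    return p,W
def cloud(p,W):
    K=np.array(p["mtx"]);d=np.array(p["dist_coeffs"],float)
    v,u=np.mgrid[0:480,0:640]
    n=cv2.undistortPoints(np.stack([u,v],-1).reshape(-1,1,2).astype(np.float64),K,d).reshape(480,640,2)
    z=p["depth"].astype(float)
    P=np.dstack([n*z[...,None],z]); X=P@W[:3,:3].T+W[:3,3]; X[z<=0]=np.nan
    return X
def save(p,name): cv2.imwrite(f"pics/{name}.png",p["color"][...,::-1])
E
python3 - <<'E'
from h import *
print(robot.observe(),robot.pinch_z)
ims=[]
for n in("scene","side"):
    p,W=cam(n);X=cloud(p,W);ims.append(p["color"]);print(n,W[:3,3].round())
    for l in("pusher","rack","board","grater","cup","jug","jar","can"):
        for o in robot.outline_of(l,p)[:4]:
            Q=X[o["pixels"]];Q=Q[~np.isnan(Q[:,0])]
            print(l,round(o["confidence"],2),o["box"],np.percentile(Q,[3,50,97],axis=0).round().tolist() if len(Q) else None,p["color"][o["pixels"]].mean(0).round())
    save(p,n+"0")
E
```

```text
{'time_s': 0.0, 'joint_pos': array([ 2.58617676e-01,  3.85543691e-01,  6.64897287e-03, -5.41888580e-04,
       -1.19399768e+00, -2.58563664e-01]), 'joint_velocities': array([-5.07796793e-04,  7.19674203e-05,  3.28705942e-04,  1.22632175e-03,
       -2.44421264e-04, -4.82536168e-05]), 'joint_efforts': array([ 5.69075401e-04, -3.90661991e+01,  1.87403029e+01,  4.22001421e+00,
        1.09914420e-02, -1.81494070e-04]), 'tool_pos': array([6.24400858e+02, 4.29183510e-02, 2.21470064e+02]), 'orientation': array([ 2.22017674, -2.22050069, -0.00233812]), 'contact_force': array([ 0.40321692, -0.04019154, -0.05510419]), 'moment': array([-0.0158102 , -0.01068308, -0.02879583]), 'grasp_force': 0.0, 'width': 87.04568859431376} 18.700000000000003
scene [1320.  197.  688.]
pusher 0.77 [167.7, 217.4, 37.4, 62.2] [[630.0, -328.0, 8.0], [659.0, -297.0, 84.0], [678.0, -281.0, 136.0]] [11. 10. 10.]
pusher 0.64 [235.0, 200.8, 36.4, 60.1] [[527.0, -211.0, 8.0], [557.0, -177.0, 85.0], [574.0, -158.0, 136.0]] [27. 87. 75.]
rack 0.94 [181.0, 157.8, 63.2, 91.9] [[387.0, -382.0, 3.0], [478.0, -320.0, 95.0], [55
[... 1680 characters left out ...]
, 108.8, 71.8] [[431.0, -96.0, 3.0], [510.0, -5.0, 14.0], [601.0, 66.0, 17.0]] [179. 134.  80.]
grater 0.72 [147.0, 296.4, 198.0, 175.3] [[457.0, 210.0, 6.0], [540.0, 345.0, 89.0], [643.0, 432.0, 152.0]] [127. 116.  94.]
cup 0.94 [429.4, 206.3, 22.9, 43.6] [[405.0, -361.0, 8.0], [426.0, -320.0, 62.0], [451.0, -311.0, 90.0]] [117. 105.  87.]
jug 0.63 [260.2, 205.6, 58.3, 58.9] [[666.0, -185.0, 2.0], [704.0, -113.0, 67.0], [768.0, -96.0, 103.0]] [139. 136. 113.]
jar 0.73 [235.9, 240.2, 33.2, 58.9] [[694.0, 2.0, 5.0], [711.0, 36.0, 63.0], [744.0, 48.0, 100.0]] [112.  85.  62.]
can 0.65 [183.4, 274.7, 42.2, 62.6] [[702.0, 141.0, 9.0], [721.0, 181.0, 74.0], [760.0, 197.0, 106.0]] [139. 130. 112.]
```

View pics/scene0.png

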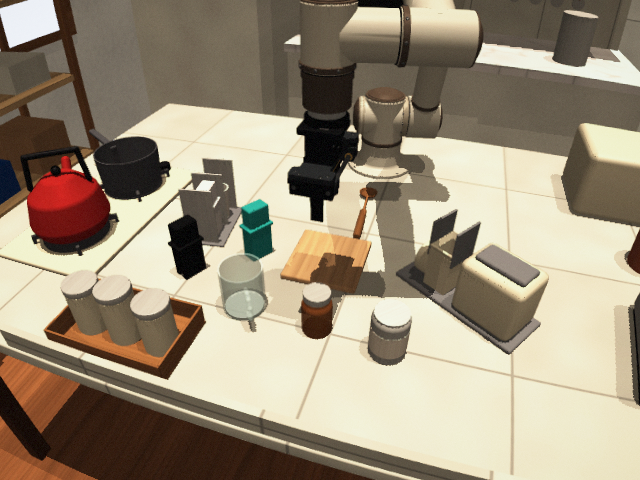

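View pics/side0.png

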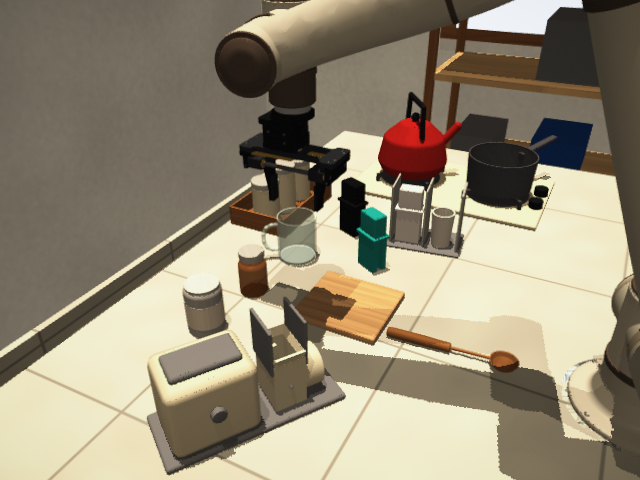

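```bash
python3 - <<'E'
from h import *
A=[]
for n in("scene","side"):
    p,W=cam(n);X=cloud(p,W).reshape(-1,3);X=X[~np.isnan(X[:,0])];A.append(X)
    def box(name,lo,hi,fit=True):
        m=((X>lo)&(X<hi)).all(1);Q=X[m]
        if len(Q)<5: print(n,name,len(Q));return
        r=cv2.minAreaRect(Q[:,:2].astype(np.float32))
        print(n,name,len(Q),"mean",Q.mean(0).round(1),"rect",np.round(r[0],1),np.round(r[1],1),round(r[2],1))
    box("pushertop",[470,-370,128],[530,-285,139])
    box("pushercollar+",[465,-370,85],[535,-285,139])
    box("racktop",[360,-400,143],[570,-270,156])
    box("board",[420,-130,11],[640,90,20])
    box("guards",[450,120,164],[700,450,176])
    box("housing",[450,120,140],[700,450,150])
    box("chute rim",[450,120,108],[700,450,119])
E
```

```text
scene pushertop 57 mean [ 483.3 -337.3  134.2] rect [ 483.5 -331.3] [73.2 29.3] 57.2
scene pushercollar+ 280 mean [ 481.4 -319.3  115.5] rect [ 492.7 -335.5] [68.6 55.8] 89.5
scene racktop 421 mean [ 474.6 -340.3  148. ] rect [ 469.9 -341.9] [167.4  80.5] 8.2
scene board 3583 mean [528.6 -18.   14.2] rect [517.2 -19.8] [193.9 169.6] 0.3
scene guards 198 mean [523.3 245.  168.1] rect [521.4 245.7] [65.  76.1] 55.4
scene housing 1352 mean [585.7 337.  144.4] rect [560.2 306.7] [212.3  74.9] 57.1
scene chute rim 701 mean [588.3 295.6 113.5] rect [572.3 309. ] [228.7  98.6] 56.3
side pushertop 131 mean [ 501.6 -313.   134.4] rect [ 503.8 -322.2] [53.  38.4] 4.4
side pushercollar+ 631 mean [ 498.5 -313.2  111.5] rect [ 500.6 -331.2] [74.2 63.2] 8.7
side racktop 147 mean [ 466.  -334.6  149.2] rect [ 466.9 -338.1] [160.7  83.1] 8.1
side board 4444 mean [514.  -11.7  14.1] rect [518.6 -17.7] [180.3 173.4] 0.4
side guards 326 mean [515.7 249.8 168.4] rect [517.3 247.3] [65.1 75.4] 56.0
side housing 2446 mean [579.  346.1 144.7] rect [556.1 310.6] [210.8  73.6] 57.6
side chute rim 1091 mean [532.  323.4 113.5] rect [556.  319.9] [228.1  97.6] 55.9
```

The white pusher (scene px ~205,190; side px ~410,205) stands in the rack's +x bay at about (503,-326). The cup is in the other bay. The black and turquoise look-alikes stand nearby, the board is empty at (518,-18), and the chute is at about (519,246) with x near -33.5°.

Request:
play_rows(
  plan="-0.16 -0.436 0.05 0 0 -0.304 1;-0.16 -0.436 0.05 0 0 -0.304 1;-0.16 -0.436 0.05 0 0 -0.304 1;-0.16 -0.436 0.05 0 0 -0.304 1;-0.16 -0.436 0.05 0 0 -0.304 1",
)

```text
time_s: 1.42
tool_pos: [584.4, -110.7, 235.6]
orientation: [-1.626, 2.687, -0.001]
contact_force: [-0.0, 0.9, -0.2]
width: 87.1
grasp_force: 0.0
```

Request:
play_rows(
  plan="-0.16 -0.436 0.05 0 0 -0.304 1;-0.16 -0.436 0.05 0 0 -0.304 1;-0.16 -0.436 0.05 0 0 -0.304 1;-0.16 -0.436 0.05 0 0 -0.304 1;-0.16 -0.436 0.05 0 0 -0.304 1",
)

```text
time_s: 1.83
tool_pos: [544.8, -218.9, 247.6]
orientation: [-0.95, 2.994, -0.0]
contact_force: [-0.9, -0.3, -0.2]
width: 87.0
grasp_force: 0.0
```

Request:
play_rows(
  plan="-0.16 -0.436 0.05 0 0 -0.304 1;-0.16 -0.436 0.05 0 0 -0.304 1;-0.16 -0.436 0.05 0 0 -0.304 1;-0.16 -0.436 0.05 0 0 -0.304 1;-0.16 -0.436 0.05 0 0 -0.304 1",
)

```text
time_s: 2.25
tool_pos: [505.2, -327.3, 259.7]
orientation: [0.219, -3.134, -0.001]
contact_force: [0.6, -0.8, -0.4]
width: 87.1
grasp_force: 0.0
```

```bash
python3 - <<'E'
from h import *
s=robot.observe();print(s["time_s"],s["tool_pos"],s["orientation"],s["joint_pos"],s["contact_force"])
p,W=cam("wrist");X=cloud(p,W);save(p,"w1")
o=robot.outline_of("pusher",p)
for q in o[:3]: print(q["confidence"],q["box"])
Y=X.reshape(-1,3);Y=Y[~np.isnan(Y[:,0])]
for lo,hi in(([465,-370,132],[540,-280,146]),([465,-370,88],[540,-280,100]),([360,-400,149],[580,-270,158])):
    Q=Y[((Y>lo)&(Y<hi)).all(1)]
    if len(Q)>5: print(len(Q),Q.mean(0),cv2.minAreaRect(Q[:,:2].astype(np.float32)))
E
```

```text
2.25 [ 505.19199716 -327.27318405  259.6506039 ] [ 2.19459193e-01 -3.13379148e+00 -6.42020807e-04] [-3.06318595e-01  3.22882106e-01  9.22276978e-03 -3.50890970e-04
 -1.25740451e+00 -1.12453794e+00] [ 0.60726903 -0.77273208 -0.35638095]
0.94 [298.2, 182.7, 50.0, 83.2]
0.77 [289.5, 291.1, 66.6, 78.9]
0.61 [412.7, 221.9, 103.3, 75.7]
3300 [ 504.72479707 -325.96180296  141.29776348] ((502.396484375, -327.8811950683594), (95.80587768554688, 46.121978759765625), 26.29077911376953)
711 [ 494.67239075 -327.10554571   93.71111777] ((503.1582336425781, -330.7591552734375), (84.97745513916016, 57.34315490722656), 15.38719367980957)
2440 [ 457.53140638 -343.04314406  151.43449539] ((467.70892333984375, -342.1425476074219), (161.17303466796875, 79.73310852050781), 8.824527740478516)
```

View pics/w1.png

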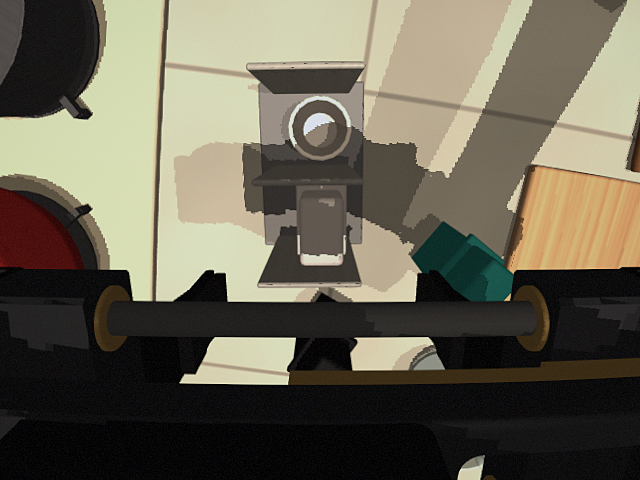

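The picture shows the pusher's head at px (297-348, 183-266), nearly square to the gripper, with the cup behind it at (320,128). Next I fit its top face.

```bash
python3 - <<'E'
from h import *
p,W=cam("wrist");X=cloud(p,W)
m=robot.outline_of("pusher",p)[0]["pixels"]
m=cv2.erode(m.astype(np.uint8),np.ones((3,3)))>0
Q=X[m&(np.abs(X[...,2]-141.5)<4)]
print(len(Q),Q.mean(0),cv2.minAreaRect(Q[:,:2].astype(np.float32)))
Q=X[m&(np.abs(X[...,2]-94)<6)]
print(len(Q),Q.mean(0) if len(Q) else 0)
E
```

```text
0 [nan nan nan] ((0.0, 0.0), (0.0, 0.0), 0.0)
272 [ 634.55922094 -309.71452025   92.72289349]<stdin>:6: RuntimeWarning: Mean of empty slice.
  ret = um.true_divide(
```

```bash
python3 - <<'E'
from h import *
p,W=cam("wrist");X=cloud(p,W)
m=np.zeros((480,640),bool);m[183:268,296:350]=1
print(X[200:262:10,322].round(0))
Q=X[m&(np.abs(X[...,2]-141.5)<3.5)]
print(len(Q),Q.mean(0))
c=((Q[:,0]-Q[:,0].mean())**2).mean()
# trim stray points: keep component
k=(m&(np.abs(X[...,2]-141.5)<3.5)).astype(np.uint8);k=cv2.morphologyEx(k,cv2.MORPH_OPEN,np.ones((7,7)))
Q=X[k>0];print(len(Q),Q.mean(0),cv2.minAreaRect(Q[:,:2].astype(np.float32)))
E
```

```text
[[ 481. -328.  143.]
 [ 489. -327.  141.]
 [ 496. -326.  141.]
 [ 504. -324.  142.]
 [ 512. -323.  142.]
 [ 520. -322.  141.]
 [ 527. -321.  142.]]
2962 [ 503.84225334 -326.67898936  141.5287244 ]
2920 [ 503.90060833 -326.70453534  141.56275568] ((504.861328125, -326.4810791015625), (52.79219436645508, 33.45536804199219), 8.705206871032715)
```

Request:
play_rows(
  plan="-0.003 0.002 -0.15 0 0 0.009 1;-0.003 0.002 -0.3 0 0 0.009 1;-0.003 0.002 -0.44 0 0 0.009 1;-0.003 0.002 -0.56 0 0 0.009 1;-0.003 0.002 -0.636 0 0 0.009 1",
)

```text
time_s: 2.92
tool_pos: [502.9, -324.6, 97.5]
orientation: [0.244, -3.128, -0.004]
contact_force: [-0.5, -0.1, 0.6]
width: 87.1
grasp_force: 0.0
```

Request:
play_rows(
  plan="0 0 0 0 0 0 1;0 0 0 0 0 0 0;0 0 0 0 0 0 0;0 0 0 0 0 0 0;0 0 0 0 0 0 0",
  squeeze=20,
)

```text
time_s: 3.33
tool_pos: [505.4, -326.7, 103.0]
orientation: [-0.24, 3.129, -0.002]
contact_force: [-0.6, 0.7, 0.7]
width: 68.1
grasp_force: 0.0
```

Request:
play_rows(
  plan="0 0 0 0 0 0 0;0 0 0 0 0 0 0;0 0 0 0 0 0 0;0 0 0 0 0 0 0;0 0 0 0 0 0 0",
)

```text
time_s: 3.75
tool_pos: [504.2, -326.5, 101.2]
orientation: [-0.239, 3.132, -0.0]
contact_force: [-0.2, 0.1, 0.1]
width: 34.8
grasp_force: 0.3
```

Request:
play_rows(
  plan="0 0 0 0 0 0 0;0 0 0 0 0 0 0;0 0 0 0 0 0 0;0 0 0.02 0 0 0 0;0 0 0.05 0 0 0 0",
)

```text
time_s: 4.17
tool_pos: [503.3, -326.0, 112.7]
orientation: [0.238, -3.13, -0.003]
contact_force: [-0.4, 0.4, -1.9]
width: 33.7
grasp_force: 20.0
```

Request:
play_rows(
  plan="0 0 0.1 0 0 0 0;0 0 0.2 0 0 0 0;0 0 0.32 0 0 0 0;0 0 0.44 0 0 0 0;0 0 0.52 0 0 0 0",
)

```text
time_s: 4.58
tool_pos: [504.9, -326.9, 247.5]
orientation: [-0.239, 3.129, -0.004]
contact_force: [0.9, -0.1, -2.3]
width: 33.8
grasp_force: 20.0
```

Request:
play_rows(
  plan="0 0 0.05 0 0 0 0;0 0 0.09 0 0 0 0;0 0 0.12 0 0 0 0;0 0 0.12 0 0 0 0;0 0 0.12 0 0 0 0",
)

```text
time_s: 5.0
tool_pos: [504.0, -326.2, 273.0]
orientation: [0.239, -3.132, -0.001]
contact_force: [0.6, 0.4, -2.4]
width: 33.7
grasp_force: 20.0
```

Request:
play_rows(
  plan="0.005 0.1 0 0 0 0 0;0.01 0.23 0 0 0 -0.02 0;0.02 0.36 0 0 0 -0.03 0;0.025 0.49 0 0 0 -0.04 0;0.028 0.62 0 0 0 -0.048 0",
)

```text
time_s: 5.42
tool_pos: [510.5, -170.0, 271.9]
orientation: [0.119, -3.136, -0.001]
contact_force: [1.8, 0.3, -1.9]
width: 33.6
grasp_force: 20.0
```

Request:
play_rows(
  plan="0.005 0.13 0 0 0 -0.01 0;0.01 0.26 0 0 0 -0.02 0;0.02 0.39 0 0 0 -0.03 0;0.025 0.52 0 0 0 -0.04 0;0.028 0.612 0 0 0 -0.048 0",
)

```text
time_s: 5.83
tool_pos: [517.5, -16.2, 272.2]
orientation: [0.003, -3.139, -0.0]
contact_force: [0.3, 0.1, -1.8]
width: 34.4
grasp_force: 20.0
```

Request:
play_rows(
  plan="0 0 -0.1 0 0 0 0;0 0 -0.22 0 0 0 0;0 0 -0.34 0 0 0 0;0 0 -0.46 0 0 0 0;0 0 -0.56 0 0 0 0",
)

```text
time_s: 6.25
tool_pos: [516.4, -18.6, 130.4]
orientation: [0.002, -3.137, 0.001]
contact_force: [0.3, 0.9, -1.6]
width: 33.7
grasp_force: 20.0
```

Request:
play_rows(
  plan="0 0 -0.03 0 0 0 0;0 0 -0.05 0 0 0 0;0 0 -0.065 0 0 0 0;0 0 -0.075 0 0 0 0;0 0 -0.075 0 0 0 0",
)

```text
time_s: 6.67
tool_pos: [518.8, -18.4, 115.5]
orientation: [-0.003, 3.14, 0.001]
contact_force: [-0.1, 0.7, -1.3]
width: 33.9
grasp_force: 20.0
```

Request:
play_rows(
  plan="0 0 -0.005 0 0 0 0;0 0 -0.01 0 0 0 0;0 0 -0.014 0 0 0 0;0 0 -0.018 0 0 0 0;0 0 -0.02 0 0 0 0",
)

```text
time_s: 7.08
tool_pos: [518.3, -18.5, 110.0]
orientation: [-0.003, 3.141, -0.0]
contact_force: [-0.2, 0.1, 2.0]
width: 33.8
grasp_force: 20.0
```

```bash
python3 - <<'E'
from h import *
s=robot.observe();print(s["tool_pos"],s["contact_force"],s["width"])
ims=[]
for n,win in(("scene",(270,140,110,120)),("side",(300,190,110,120))):
    p,W=cam(n);x,y,w,h=win
    for o in robot.outline_of("pusher",p)[:4]: print(n,o["confidence"],o["box"])
    ims.append(cv2.resize(p["color"][y:y+h,x:x+w],None,fx=3.6,fy=4,interpolation=cv2.INTER_CUBIC))
cv2.imwrite("pics/b1.png",np.hstack(ims)[...,::-1])
E
```

```text
[518.30502137 -18.49181919 110.01391862] [-0.20363878  0.09545755  1.96792869] 33.83779328059268
scene 0.79 [166.3, 215.2, 35.8, 62.5]
scene 0.74 [315.1, 200.4, 25.5, 63.9]
scene 0.57 [239.3, 202.8, 33.2, 59.7]
side 0.79 [329.2, 245.8, 42.2, 63.5]
side 0.72 [364.0, 215.3, 27.5, 55.3]
side 0.58 [385.3, 174.8, 83.8, 80.4]
side 0.26 [235.4, 244.7, 31.4, 53.4]
```

View pics/b1.png

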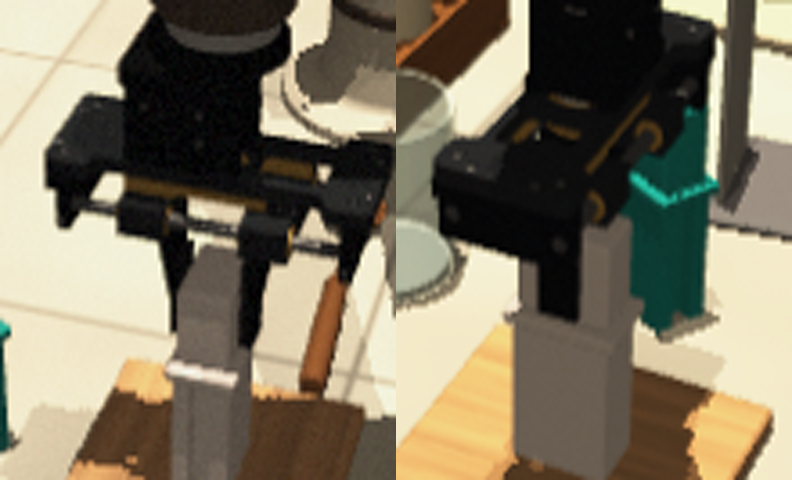

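It stands on the board: contact is 2 N, scene px ~(325,235), side px ~(350,290). Releasing, lifting clear, then looking at both ends.

Request:
play_rows(
  plan="0 0 0 0 0 0 1;0 0 0 0 0 0 1;0 0 0 0 0 0 1;0 0 0 0 0 0 1;0 0 0 0 0 0 1",
)

```text
time_s: 7.7
tool_pos: [518.3, -18.4, 109.9]
orientation: [-0.003, 3.141, 0.0]
contact_force: [-0.2, 0.1, 0.3]
width: 59.5
grasp_force: 0.0
```

Request:
play_rows(
  plan="0 0 0 0 0 0 1;0 0 0.05 0 0 0 1;0 0 0.15 0 0 0 1;0 0 0.3 0 0 0 1;0 0 0.45 0 0 0 1",
)

```text
time_s: 8.12
tool_pos: [517.4, -18.7, 222.8]
orientation: [0.002, -3.139, 0.001]
contact_force: [1.1, 0.7, 0.5]
width: 85.5
grasp_force: 0.0
```

Request:
play_rows(
  plan="0 0 0.1 0 0 0.07 1;0 0 0.15 0 0 0.14 1;0 0 0.2 0 0 0.21 1;0 0 0.2 0 0 0.28 1;0 0 0.2 0 0 0.333 1",
)

```text
time_s: 8.53
tool_pos: [518.6, -18.4, 273.5]
orientation: [-0.822, 3.03, 0.0]
contact_force: [-1.1, 1.2, -1.0]
width: 87.4
grasp_force: 0.0
```

Request:
play_rows(
  plan="0 0 0 0 0 0.07 1;0 0 0 0 0 0.14 1;0 0 0 0 0 0.21 1;0 0 0 0 0 0.28 1;0 0 0 0 0 0.333 1",
)

```text
time_s: 8.95
tool_pos: [518.1, -18.5, 272.2]
orientation: [1.578, -2.716, -0.0]
contact_force: [0.0, 0.0, 0.8]
width: 87.1
grasp_force: 0.0
```

Request:
play_rows(
  plan="0 0 0 0 0 0.07 1;0 0 0 0 0 0.14 1;0 0 0 0 0 0.21 1;0 0 0 0 0 0.28 1;0 0 0 0 0 0.334 1",
)

```text
time_s: 9.37
tool_pos: [518.1, -18.5, 272.2]
orientation: [2.229, -2.214, -0.0]
contact_force: [0.0, -0.2, 0.9]
width: 86.9
grasp_force: 0.0
```

```bash
python3 - <<'E'
from h import *
s=robot.observe();print(s["tool_pos"],s["orientation"],s["contact_force"],s["width"])
ims=[]
for n in("scene","side"):
    p,W=cam(n);X=cloud(p,W)
    Q=X[(np.abs(X[...,0]-518)<50)&(np.abs(X[...,1]+18)<45)&(np.abs(X[...,2]-151)<3)]
    if len(Q)>5:print(n,len(Q),Q.mean(0),cv2.minAreaRect(Q[:,:2].astype(np.float32)))
    o=min(robot.outline_of("pusher",p)[:4],key=lambda o:abs(o["box"][0]-(315 if n=="scene" else 329)));print(o["box"])
    x,y,w,h=map(int,o["box"]);c=p["color"][y-4:y+h+6,x-8:x+w+8].astype(float)
    c=np.clip(c*(230/np.percentile(c,95)),0,255).astype(np.uint8)
    ims.append(cv2.resize(c,(395,590),interpolation=cv2.INTER_CUBIC))
cv2.imwrite("pics/b2.png",np.hstack(ims)[...,::-1])
p,W=cam("wrist");X=cloud(p,W)
k=((np.abs(X[...,0]-518)<50)&(np.abs(X[...,1]+18)<45)&(np.abs(X[...,2]-151)<3)).astype(np.uint8)
k=cv2.morphologyEx(k,cv2.MORPH_OPEN,np.ones((5,5)));Q=X[k>0]
if len(Q):print("wrist",len(Q),Q.mean(0),cv2.minAreaRect(Q[:,:2].astype(np.float32)))
E
```

```text
[518.09684171 -18.48581127 272.21321064] [ 2.22870933e+00 -2.21399155e+00 -2.41642223e-04] [ 0.03074419 -0.20022067  0.94022577] 86.93935325362955
scene 203 [523.61553777 -18.0062953  149.99469975] ((521.4708251953125, -18.430007934570312), (32.543190002441406, 54.655303955078125), 89.4177017211914)
[312.5, 200.6, 31.9, 64.8]
side 252 [517.82304045 -14.77069029 149.91765703] ((518.7396240234375, -15.516679763793945), (52.95343017578125, 35.07376480102539), 0.24328173696994781)
[328.8, 239.0, 41.7, 69.5]
wrist 2794 [519.112759   -19.09502477 150.77588395] ((518.998046875, -18.62531089782715), (32.79021072387695, 53.03398513793945), 89.65571594238281)
```

View pics/b2.png

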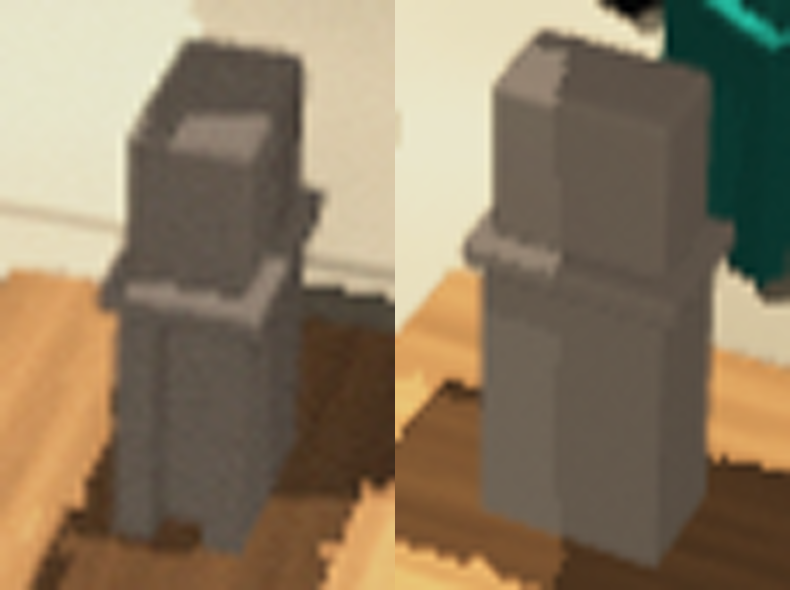

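The notch at the foot of the +x end, left half px (180,530), shows the groove faces world +x. The -x end is plain. Before gripping, I work out where the wrist camera must go to look into the chute.

```bash
python3 - <<'E'
from h import *
p,W=cam("wrist");print(np.round(W,2)); print(p["mtx"])
E
```

```text
[[-1.0000e+00 -0.0000e+00 -0.0000e+00  5.1757e+02]
 [-0.0000e+00  9.7000e-01  2.5000e-01 -8.7130e+01]
 [ 0.0000e+00  2.5000e-01 -9.7000e-01  4.3443e+02]
 [ 0.0000e+00  0.0000e+00  0.0000e+00  1.0000e+00]]
[[381.06781155   0.         321.11827002]
 [  0.         381.06781155 236.84350201]
 [  0.           0.           1.        ]]
```

Request:
play_rows(
  plan="0 0.1 0.03 0 0 0 1;0 0.23 0.06 0 0 0 1;0 0.37 0.09 0 0 0 1;0 0.5 0.12 0 0 0 1;0 0.636 0.12 0 0 0 1",
)

```text
time_s: 10.08
tool_pos: [518.8, 142.1, 304.3]
orientation: [-2.219, 2.219, -0.003]
contact_force: [0.3, -0.5, 0.8]
width: 87.2
grasp_force: 0.0
```

Request:
play_rows(
  plan="0 0.14 0.03 0 0 0 1;0 0.28 0.06 0 0 0 1;0 0.42 0.09 0 0 0 1;0 0.54 0.12 0 0 0 1;0 0.636 0.12 0 0 0 1",
)

```text
time_s: 10.5
tool_pos: [518.5, 302.2, 333.8]
orientation: [-2.221, 2.217, -0.001]
contact_force: [0.2, -0.2, 0.8]
width: 87.0
grasp_force: 0.0
```

Request:
play_rows(
  plan="0 0 0 0 0 0 1;0 0 0 0 0 0 1;0 0 0 0 0 0 1;0 0 0 0 0 0 1;0 0 0 0 0 0 1",
)

```text
time_s: 10.92
tool_pos: [518.3, 298.3, 332.6]
orientation: [-2.221, 2.221, -0.0]
contact_force: [-0.2, 0.0, -0.1]
width: 87.2
grasp_force: 0.0
```

```bash
python3 - <<'E'
from h import *
s=robot.observe();print(s["time_s"],s["tool_pos"],s["orientation"])
p,W=cam("wrist");X=cloud(p,W)
np.save("chX.npy",X);np.save("chC.npy",p["color"])
m=(np.abs(X[...,0]-519)<75)&(np.abs(X[...,1]-247)<75)
r=np.array([np.cos(np.radians(-33.5)),np.sin(np.radians(-33.5))]);t=np.array([-r[1],r[0]])
g=m&(np.abs(X[...,2]-170)<3)
g=cv2.morphologyEx(g.astype(np.uint8),cv2.MORPH_OPEN,np.ones((2,2)))>0
Q=X[g];print("guards",len(Q),Q.mean(0),cv2.minAreaRect(Q[:,:2].astype(np.float32)))
v,u=np.where(m);c=p["color"][max(v.min(),0):v.max(),u.min():u.max()].astype(float);print(v.min(),v.max(),u.min(),u.max())
c=np.clip((c/255)**.5*255,0,255).astype(np.uint8)
f=590/max(c.shape[:2]);cv2.imwrite("pics/c1.png",cv2.resize(c,None,fx=f,fy=f,interpolation=cv2.INTER_CUBIC)[...,::-1])
E
```

```text
10.9167 [518.33480235 298.34379156 332.56947659] [-2.22136784e+00  2.22135417e+00 -2.03735720e-04]
guards 1265 [nan nan nan] ((514.6698608398438, 258.88153076171875), (90.7485122680664, 107.65757751464844), 56.919334411621094)
87 479 0 639
```

View pics/c1.png

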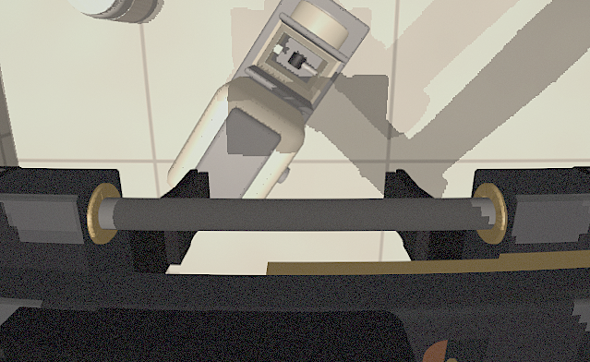

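```bash
python3 - <<'E'
from h import *
X=np.load("chX.npy");C=np.load("chC.npy")
c=C[95:215,255:395].astype(float);c=(np.clip(c/255,0,1)**.6*255).astype(np.uint8)
cv2.imwrite("pics/c2.png",cv2.resize(c,None,fx=4.5,fy=4.5,interpolation=cv2.INTER_CUBIC)[...,::-1])
m=np.zeros(X.shape[:2],bool);m[80:260,240:410]=1
z=X[...,2]
for name,h,d in(("guards",170,3),("rim",115,2.5)):
    g=(m&(np.abs(z-h)<d)).astype(np.uint8)
    g=cv2.morphologyEx(g,cv2.MORPH_OPEN,np.ones((2,2)))
    Q=X[g>0];Q=Q[np.hypot(Q[:,0]-519,Q[:,1]-247)<60]
    print(name,len(Q),Q.mean(0),cv2.minAreaRect(Q[:,:2].astype(np.float32)))
a=np.radians(-33.5);R=np.array([[np.cos(a),np.sin(a)],[-np.sin(a),np.cos(a)]])
L=(X[...,:2]-[519,246.7])@R.T
for lo in range(58,118,8):
    g=m&(z>lo)&(z<=lo+8)&(np.abs(L[...,0])<34)&(np.abs(L[...,1])<8)
    print(lo,np.histogram(L[g][:,0],bins=np.arange(-34,36,4))[0])
E
```

```text
guards 1236 [516.8584247  245.3039117  167.72901203] ((523.40869140625, 255.74346923828125), (86.72465515136719, 73.27296447753906), 56.52543258666992)
rim 906 [518.35577258 246.2714814  108.53500253] ((511.3108215332031, 251.52786254882812), (54.08484649658203, 92.21173858642578), 55.865901947021484)
58 [ 6  4  2  4  3  2 34 47 50 49 11  0  0  0  0  3  0]
66 [8 0 0 0 0 0 0 0 0 0 0 0 0 0 1 1 0]
74 [11  0  0  0  0  0  0  0  0  0  0  0  0  2  0  3  0]
82 [ 8  1  0  0  0  0  0  0  0  0  0  0  0  9 16 17  0]
90 [15  0  0  0  0  0  0  0  0  0  0  0  0  7 18 17  0]
98 [34  0  0  0  0  0  0  0  0  0  0  0  0  0  0 29  4]
106 [41  0  0  0  0  0  0  0  0  0  0  0  0  0  0  2 65]
114 [0 0 0 0 0 0 0 0 0 0 0 0 0 0 0 0 8]
```

View pics/c2.png

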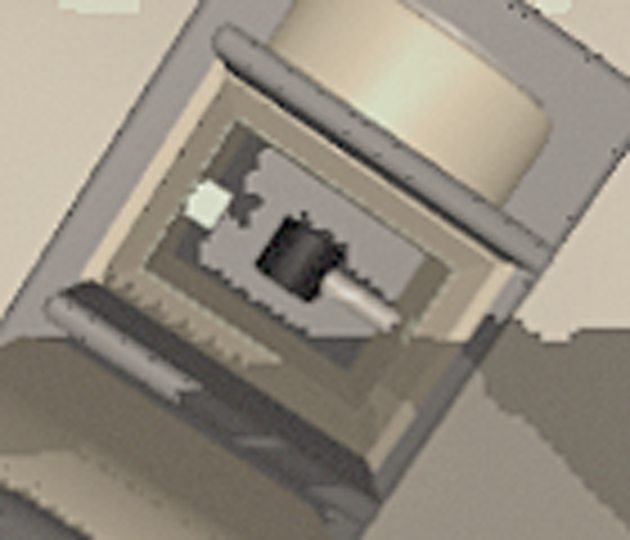

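The picture shows the key rib as the bright block at crop px (207,203), i.e. at the grater's +x end. The groove already faces that way once the pusher is turned -33.5°. Now I refine the well's centre from its inner walls.

```bash
python3 - <<'E'
from h import *
X=np.load("chX.npy");z=X[...,2]
m=np.zeros(z.shape,bool);m[95:215,255:395]=1
for deg in(-33.5,):
    a=np.radians(deg);R=np.array([[np.cos(a),np.sin(a)],[-np.sin(a),np.cos(a)]])
    L=(X[...,:2]-[519,246.7])@R.T
    zz=m&(z>62)&(z<101)
    for n,ax,sg,ot in(("+x",0,1,12),("-x",0,-1,12),("+y",1,1,20),("-y",1,-1,20)):
        g=zz&(L[...,ax]*sg>(24 if ax==0 else 14))&(L[...,ax]*sg<(36 if ax==0 else 24))
        g&=(np.abs(L[...,1-ax])<(17 if ax==0 else 24))
        if ax==0: g&=(np.abs(L[...,1])>6)
        q=L[g]
        if len(q)>4: s=np.polyfit(q[:,1-ax],q[:,ax],1);print(n,len(q),np.percentile(q[:,ax],[10,50,90]).round(1),"slope deg",np.degrees(np.arctan(s[0])).round(1))
    # guard outer/inner edges at top
    g=m&(z>150)&(z<174)&(np.abs(L[...,0])<45)&(np.abs(L[...,1])<45);q=L[g]
    print("guard y hist",[(b,n) for b,n in zip(range(-44,44,2),np.histogram(q[:,1],np.arange(-44,46,2))[0]) if n])
    print("x ext",np.percentile(q[:,0],[1,99]))
    for s in(-1,1):
        k=q[q[:,1]*s>0];print(np.degrees(np.arctan(np.polyfit(k[:,0],k[:,1],1)[0])))
E
```

```text
+x 40 [28.5 28.5 28.6] slope deg -0.1
-x 68 [-30.9 -30.7 -30.1] slope deg 1.4
+y 131 [17.8 18.5 18.6] slope deg 1.2
-y 25 [-20.8 -20.7 -20.6] slope deg -0.4
guard y hist [(-34, np.int64(112)), (-32, np.int64(222)), (-30, np.int64(226)), (-28, np.int64(167)), (24, np.int64(362)), (26, np.int64(200)), (28, np.int64(193)), (30, np.int64(41))]
x ext [-36.58223895  35.44703595]
-0.8026298292592474
0.43174548338394575
```

Request:
play_rows(
  plan="0 -0.1 -0.03 0 0 0 1;0 -0.23 -0.06 0 0 0 1;0 -0.37 -0.09 0 0 0 1;0 -0.5 -0.12 0 0 0 1;0.001 -0.634 -0.12 0 0 0 1",
)

```text
time_s: 11.38
tool_pos: [517.3, 138.7, 301.0]
orientation: [2.221, -2.219, -0.002]
contact_force: [0.6, -0.2, 0.6]
width: 87.1
grasp_force: 0.0
```

Request:
play_rows(
  plan="0 -0.14 -0.03 0 0 0 1;0 -0.28 -0.06 0 0 0 1;0 -0.42 -0.09 0 0 0 1;0 -0.54 -0.12 0 0 0 1;0.001 -0.633 -0.12 0 0 0 1",
)

```text
time_s: 11.8
tool_pos: [517.1, -20.1, 271.1]
orientation: [2.219, -2.221, -0.003]
contact_force: [0.1, -0.2, 0.6]
width: 86.9
grasp_force: 0.0
```

Request:
play_rows(
  plan="0 0 0 0 0 0 1;0 0 0 0 0 0 1;0 0 0 0 0 0 1;0 0 0 0 0 0 1;0 0 0 0 0 0 1",
)

```text
time_s: 12.22
tool_pos: [518.8, -16.4, 272.5]
orientation: [-2.224, 2.218, -0.0]
contact_force: [-0.6, -0.3, -0.4]
width: 87.0
grasp_force: 0.0
```

Request:
play_rows(
  plan="0 0 -0.1 0 0 0 1;0 0 -0.2 0 0 0 1;0 0 -0.28 0 0 0 1;0 0 -0.36 0 0 0 1;0 0 -0.4 0 0 0 1",
)

```text
time_s: 12.63
tool_pos: [517.4, -16.6, 169.9]
orientation: [2.222, -2.216, -0.004]
contact_force: [1.1, 0.3, 0.6]
width: 87.0
grasp_force: 0.0
```

Request:
play_rows(
  plan="0 0 0 0 0 0 1;0 0 0 0 0 0 1;0 0 0 0 0 0 1;0 0 0 0 0 0 1;0 0 0 0 0 0 1",
)

```text
time_s: 13.05
tool_pos: [519.4, -17.0, 173.5]
orientation: [-2.222, 2.218, -0.002]
contact_force: [1.2, -0.3, -0.6]
width: 87.1
grasp_force: 0.0
```

Request:
play_rows(
  plan="0 -0.006 -0.06 0 0 0 1;0 -0.006 -0.12 0 0 0 1;0 -0.006 -0.18 0 0 0 1;0 -0.006 -0.22 0 0 0 1;0 -0.006 -0.25 0 0 0 1",
)

```text
time_s: 13.47
tool_pos: [518.6, -18.8, 109.3]
orientation: [2.223, -2.22, -0.0]
contact_force: [0.2, 0.7, 0.4]
width: 87.4
grasp_force: 0.0
```

Request:
play_rows(
  plan="0 0 0 0 0 0 1;0 0 0 0 0 0 1;0 0 0 0 0 0 0;0 0 0 0 0 0 0;0 0 0 0 0 0 0",
  squeeze=20,
)

```text
time_s: 13.88
tool_pos: [519.2, -18.6, 110.5]
orientation: [-2.222, 2.219, -0.001]
contact_force: [-0.6, -0.5, 0.1]
width: 74.2
grasp_force: 0.0
```

Request:
play_rows(
  plan="0 0 0 0 0 0 0;0 0 0 0 0 0 0;0 0 0 0 0 0 0;0 0 0 0 0 0 0;0 0 0 0 0 0 0",
)

```text
time_s: 14.3
tool_pos: [519.0, -18.7, 110.0]
orientation: [-2.223, 2.219, -0.001]
contact_force: [0.5, -0.1, 0.1]
width: 53.6
grasp_force: 19.9
```

Request:
play_rows(
  plan="0 0 0 0 0 0 0;0 0 0.08 0 0 0 0;0 0 0.2 0 0 0 0;0 0 0.34 0 0 0 0;0 0 0.48 0 0 0 0",
  squeeze=35,
)

```text
time_s: 14.72
tool_pos: [517.5, -18.9, 230.0]
orientation: [2.221, -2.218, -0.003]
contact_force: [1.8, -0.1, -1.8]
width: 53.8
grasp_force: 34.9
```

Request:
play_rows(
  plan="0 0 0.12 0 0 0 0;0 0.03 0.2 0 0 -0.03 0;0 0.15 0.22 0 0 -0.08 0;0 0.28 0.22 0 0 -0.13 0;-0.003 0.42 0.22 0 0 -0.186 0",
)

```text
time_s: 15.13
tool_pos: [517.5, 86.9, 284.9]
orientation: [-1.868, 2.525, 0.001]
contact_force: [0.1, 0.4, -2.4]
width: 53.9
grasp_force: 34.9
```

Request:
play_rows(
  plan="0 0.14 0 0 0 -0.04 0;0 0.28 0 0 0 -0.08 0;0 0.41 0 0 0 -0.12 0;0 0.54 0 0 0 -0.15 0;-0.003 0.64 0 0 0 -0.186 0",
)

```text
time_s: 15.55
tool_pos: [516.5, 248.5, 283.7]
orientation: [1.487, -2.765, -0.001]
contact_force: [0.3, -0.8, -2.0]
width: 54.1
grasp_force: 34.9
```

Request:
play_rows(
  plan="0 0 0 0 0 0 0;0 0 0 0 0 0 0;0 0 0 0 0 0 0;0 0 0 0 0 0 0;0 0 0 0 0 0 0",
)

```text
time_s: 15.97
tool_pos: [517.2, 245.1, 284.8]
orientation: [1.488, -2.767, 0.0]
contact_force: [-0.1, 0.2, -1.7]
width: 53.9
grasp_force: 34.9
```

```bash
python3 - <<'E'
from h import *
s=robot.observe();print(s["time_s"],s["tool_pos"],s["orientation"],s["contact_force"],s["width"],s["grasp_force"])
a=np.radians(-33.5);R=np.array([[np.cos(a),np.sin(a)],[-np.sin(a),np.cos(a)]])
Rm=cv2.Rodrigues(np.array(s["orientation"],float))[0];print("closing axis deg",np.degrees(np.arctan2(Rm[1,1],Rm[0,1])), "tool z",Rm[:,2])
for n in("scene","side"):
    p,W=cam(n);X=cloud(p,W);L=(X[...,:2]-s["tool_pos"][:2])@R.T
    for lo,hi,nm in((s["tool_pos"][2]-92,s["tool_pos"][2]-18,"shank"),(166,172,"guard")):
        q=np.dstack([L,X[...,2]])[(np.abs(L)<45).all(-1)&(X[...,2]>lo)&(X[...,2]<hi)]
        if len(q):print(n,nm,len(q),np.percentile(q,[2,98],axis=0).round(1).tolist())
E
```

```text
15.9667 [517.20118569 245.14328529 284.84602893] [ 1.48786666e+00 -2.76660677e+00  2.08874413e-05] [-0.14680021  0.1912963  -1.65173511] 53.86528497343796 34.898608915682416
closing axis deg 146.54226227171824 tool z [-2.38197693e-04 -1.43201156e-04 -9.99999961e-01]
scene shank 1040 [[-24.1, -16.4, 194.5], [30.8, 19.1, 265.2]]
scene guard 135 [[-31.0, -29.7, 166.1], [39.5, 34.7, 171.1]]
side shank 1512 [[-30.4, -16.3, 194.4], [24.1, 19.3, 264.2]]
side guard 207 [[-37.7, -28.9, 166.3], [33.0, 33.8, 171.3]]
```

Request:
play_rows(
  plan="0.003 0.003 -0.05 0 0 0 0;0.003 0.003 -0.11 0 0 0 0;0.003 0.003 -0.18 0 0 0 0;0.003 0.003 -0.24 0 0 0 0;0.003 0.003 -0.28 0 0 0 0",
)

```text
time_s: 16.48
tool_pos: [517.4, 246.1, 213.3]
orientation: [1.487, -2.765, -0.0]
contact_force: [-0.4, -0.0, -2.4]
width: 53.6
grasp_force: 34.9
```

Request:
play_rows(
  plan="0 0 0 0 0 0 0;0 0 0 0 0 0 0;0 0 -0.012 0 0 0 0;0 0 -0.024 0 0 0 0;0 0 -0.036 0 0 0 0",
)

```text
time_s: 16.9
tool_pos: [518.3, 247.3, 206.4]
orientation: [-1.489, 2.764, 0.001]
contact_force: [-0.0, 0.4, -0.8]
width: 53.9
grasp_force: 34.9
```

Request:
play_rows(
  plan="0 0 -0.012 0 0 0 0;0 0 -0.024 0 0 0 0;0 0 -0.036 0 0 0 0;0 0 -0.048 0 0 0 0;0 0 -0.048 0 0 0 0",
)

```text
time_s: 17.32
tool_pos: [517.6, 246.8, 192.9]
orientation: [1.489, -2.765, 0.0]
contact_force: [-0.1, -1.3, -1.9]
width: 54.1
grasp_force: 34.9
```

Request:
play_rows(
  plan="0 0 -0.012 0 0 0 0;0 0 -0.024 0 0 0 0;0 0 -0.036 0 0 0 0;0 0 -0.044 0 0 0 0;0 0 -0.044 0 0 0 0",
)

```text
time_s: 17.73
tool_pos: [517.7, 246.8, 182.1]
orientation: [1.489, -2.765, 0.0]
contact_force: [0.3, -0.4, -2.4]
width: 53.5
grasp_force: 34.9
```

Request:
play_rows(
  plan="0 0 -0.008 0 0 0 0;0 0 -0.016 0 0 0 0;0 0 -0.024 0 0 0 0;0 0 -0.032 0 0 0 0;0 0 -0.032 0 0 0 0",
)

```text
time_s: 18.15
tool_pos: [517.7, 246.9, 174.2]
orientation: [1.489, -2.765, 0.0]
contact_force: [-1.2, 0.1, -2.3]
width: 53.7
grasp_force: 34.9
```

Past the key with no resistance. Next, down to the lever.

Request:
play_rows(
  plan="0 0 -0.012 0 0 0 0;0 0 -0.024 0 0 0 0;0 0 -0.036 0 0 0 0;0 0 -0.048 0 0 0 0;0 0 -0.054 0 0 0 0",
)

```text
time_s: 18.57
tool_pos: [517.7, 246.9, 160.6]
orientation: [1.489, -2.765, 0.0]
contact_force: [0.7, -0.1, -1.7]
width: 53.8
grasp_force: 34.9
```

Request:
play_rows(
  plan="0 0 -0.004 0 0 0 0;0 0 -0.01 0 0 0 0;0 0 -0.016 0 0 0 0;0 0 -0.02 0 0 0 0;0 0 -0.02 0 0 0 0",
)

```text
time_s: 18.98
tool_pos: [518.3, 247.1, 156.7]
orientation: [-1.49, 2.765, -0.0]
contact_force: [-0.1, 0.3, 1.0]
width: 53.6
grasp_force: 34.9
```

Request:
play_rows(
  plan="0 0 -0.006 0 0 0 0;0 0 -0.012 0 0 0 0;0 0 -0.018 0 0 0 0;0 0 -0.024 0 0 0 0;0 0 -0.028 0 0 0 0",
)

```text
time_s: 19.4
tool_pos: [518.8, 246.9, 149.8]
orientation: [-1.489, 2.764, -0.001]
contact_force: [1.8, -2.5, 5.2]
width: 53.7
grasp_force: 34.9
```

Request:
play_rows(
  plan="0 0 0 0 0 0 0;0 0 0 0 0 0 0;0 0 0 0 0 0 0;0 0 0 0 0 0 0;0 0 0 0 0 0 0",
)

```text
time_s: 19.82
tool_pos: [518.3, 247.2, 149.6]
orientation: [-1.489, 2.765, -0.0]
contact_force: [2.2, -1.8, 3.4]
width: 53.8
grasp_force: 34.9
```

```bash
python3 - <<'E'
from h import *
s=robot.observe();T=s["tool_pos"];print(T,s["contact_force"],s["width"])
a=np.radians(-33.5);R=np.array([[np.cos(a),np.sin(a)],[-np.sin(a),np.cos(a)]])
for n in("scene","side"):
    p,W=cam(n);X=cloud(p,W);L=(X[...,:2]-[517.5,246.6])@R.T;z=X[...,2]
    g=(np.abs(L[...,0])<26)&(np.abs(L[...,1])<16)&(z>175)&(z<205)
    g2=(np.abs(L[...,0])<36)&(np.abs(np.abs(L[...,1])-29)<4)&(z>160)&(z<180)
    print(n,np.percentile(z[g],[50,90,97]) if g.any() else 0,np.percentile(z[g2],[90,97]) if g2.any() else 0)
E
```

```text
[518.34913546 247.22399293 149.56192009] [ 2.20958862 -1.80914379  3.4364405 ] 53.82916692511889
scene [190.08051128 191.20976116 194.76523417] [169.94781126 170.8481905 ]
side [189.2055443  199.38750616 199.52936544] [170.53982749 171.06031414]
```

Request:
play_rows(
  plan="0.002 -0.001 -0.003 0 0 0 0;0.002 -0.001 -0.007 0 0 0 0;0.002 -0.001 -0.011 0 0 0 0;0.002 -0.001 -0.014 0 0 0 0;0.002 -0.001 -0.014 0 0 0 0",
)

```text
time_s: 20.33
tool_pos: [518.8, 247.4, 147.7]
orientation: [-1.49, 2.764, 0.001]
contact_force: [-0.2, -1.2, 12.5]
width: 53.9
grasp_force: 34.9
```

Request:
play_rows(
  plan="0 0 0 0 0 0 0;0 0 0 0 0 0 0;0 0 0 0 0 0 0;0 0 0 0 0 0 0;0 0 0 0 0 0 0",
)

```text
time_s: 20.75
tool_pos: [518.8, 247.3, 147.7]
orientation: [-1.49, 2.764, 0.001]
contact_force: [-0.6, -1.3, 11.5]
width: 53.9
grasp_force: 34.9
```

```bash
python3 - <<'E'
from h import *
s=robot.observe();print(s["tool_pos"],s["contact_force"],s["moment"])
ims=[]
for n,win in(("scene",(395,160,100,140)),("side",(235,235,110,150))):
    p,W=cam(n);x,y,w,h=win
    X=cloud(p,W);z=X[...,2]
    c=p["color"][y:y+h,x:x+w].astype(float)/255
    ims.append(cv2.resize((c**.6*255).astype(np.uint8),(395,560),interpolation=cv2.INTER_CUBIC))
cv2.imwrite("pics/d1.png",np.hstack(ims)[...,::-1])
E
```

```text
[518.79373632 247.34544245 147.70575164] [-0.63412669 -1.29744603 11.48349685] [-0.47186743  0.32992743  0.01384871]
```

View pics/d1.png

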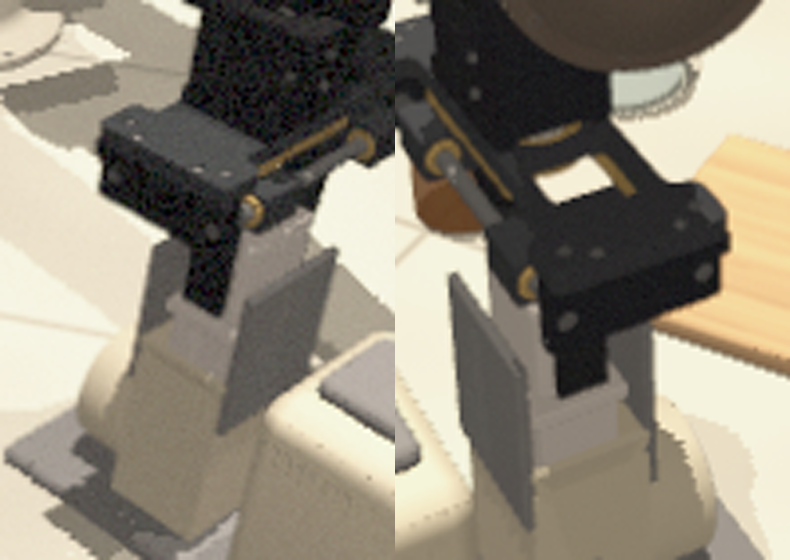

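Request:
play_rows(
  plan="-0.001 -0.001 0 0 0 0 0;-0.002 -0.002 0 0 0 0 0;-0.003 -0.003 0 0 0 0 0;-0.004 -0.003 0 0 0 0 0;-0.004 -0.003 0 0 0 0 0",
)

```text
time_s: 21.27
tool_pos: [518.5, 247.1, 147.9]
orientation: [-1.489, 2.762, 0.001]
contact_force: [0.8, -0.8, 10.2]
width: 54.0
grasp_force: 34.9
```

```bash
python3 - <<'E'
from h import *
s=robot.observe();print(s["tool_pos"],s["contact_force"],s["moment"],s["orientation"],s["width"])
E
```

```text
[518.46553414 247.10397171 147.85668814] [ 0.77487656 -0.78767031 10.16725516] [-0.24131293 -0.18329924  0.02102545] [-1.48866761e+00  2.76184523e+00  1.01399559e-03] 53.98938121663309
```

Request:
play_rows(
  plan="0 0 0.008 0 0 0 0;0 0 0.016 0 0 0 0;0 0 0.024 0 0 0 0;0 0 0.032 0 0 0 0;0 0 0.032 0 0 0 0",
)

```text
time_s: 21.68
tool_pos: [517.3, 246.5, 153.7]
orientation: [-1.489, 2.766, 0.001]
contact_force: [1.4, 0.9, 2.9]
width: 53.9
grasp_force: 34.9
```

Request:
play_rows(
  plan="0 0 0.01 0 0 0 0;0 0 0.02 0 0 0 0;0 0 0.032 0 0 0 0;0 0 0.032 0 0 0 0;0 0 0.032 0 0 0 0",
)

```text
time_s: 22.1
tool_pos: [516.7, 245.6, 161.3]
orientation: [1.488, -2.764, -0.0]
contact_force: [0.6, -0.2, -3.2]
width: 53.9
grasp_force: 35.0
```

```bash
cat > st.py <<'E'
from h import *
s=robot.observe();a=np.radians(-33.5);R=np.array([[np.cos(a),np.sin(a)],[-np.sin(a),np.cos(a)]])
print("t",s["time_s"],"z",s["tool_pos"][2].round(2),"xy in chute",(R@(s["tool_pos"][:2]-[517.5,246.4])).round(2),"F",(R@s["contact_force"][:2]).round(2),s["contact_force"][2].round(2),"M",(R@s["moment"][:2]).round(2),"q",s["joint_pos"].round(3))
Rm=cv2.Rodrigues(np.array(s["orientation"],float))[0];print("tilt",Rm[:,2].round(4),"yaw",np.degrees(np.arctan2(Rm[1,1],Rm[0,1])).round(2))
E
python3 st.py
```

```text
t 22.1 z 161.27 xy in chute [-0.2  -1.07] F [0.61 0.19] -3.16 M [ 0.3  -0.36] q [ 7.260e-01  3.480e-01 -2.110e-01 -1.000e-03 -1.014e+00 -1.309e+00]
tilt [-0.002 -0.001 -1.   ] yaw 146.59
```

Request:
play_rows(
  plan="0.002 0.003 0 0 0 0 0;0.002 0.003 0 0 0 0 0;0.002 0.003 0 0 0 0 0;0.002 0.003 0 0 0 0 0;0.002 0.003 0 0 0 0 0",
)

```text
time_s: 22.52
tool_pos: [517.6, 246.7, 161.5]
orientation: [1.489, -2.765, -0.0]
contact_force: [0.7, -0.3, -2.1]
width: 53.7
grasp_force: 34.9
```

```bash
python3 st.py
```

```text
t 22.5167 z 161.54 xy in chute [-0.08  0.33] F [0.75 0.16] -2.13 M [ 0.03 -0.06] q [ 7.270e-01  3.490e-01 -2.090e-01 -1.000e-03 -1.014e+00 -1.310e+00]
tilt [-9.e-04 -2.e-04 -1.e+00] yaw 146.6
```

Request:
play_rows(
  plan="0 0 -0.01 0 0 0 0;0 0 -0.02 0 0 0 0;0 0 -0.03 0 0 0 0;0 0 -0.04 0 0 0 0;0 0 -0.045 0 0 0 0",
)

```text
time_s: 22.93
tool_pos: [518.6, 246.7, 151.1]
orientation: [-1.49, 2.764, -0.001]
contact_force: [0.9, -1.1, 3.9]
width: 53.7
grasp_force: 35.0
```

Request:
play_rows(
  plan="0 0 0 0 0 0 0;0 0 0 0 0 0 0;0 0 0 0 0 0 0;0 0 0 0 0 0 0;0 0 0 0 0 0 0",
)

```text
time_s: 23.35
tool_pos: [518.4, 246.8, 150.9]
orientation: [-1.489, 2.765, -0.0]
contact_force: [2.2, -1.7, 3.5]
width: 53.8
grasp_force: 35.0
```

```bash
python3 st.py
```

```text
t 23.35 z 150.92 xy in chute [0.54 0.9 ] F [ 2.75 -0.25] 3.45 M [-0.2  -1.07] q [ 7.27e-01  3.60e-01 -2.23e-01  1.00e-03 -9.87e-01 -1.31e+00]
tilt [ 1.1e-03  4.0e-04 -1.0e+00] yaw 146.61
```

Request:
play_rows(
  plan="-0.003 -0.002 0 0 0 0 0;-0.003 -0.002 -0.002 0 0 0 0;-0.003 -0.002 -0.004 0 0 0 0;-0.003 -0.002 -0.006 0 0 0 0;-0.003 -0.002 -0.006 0 0 0 0",
)

```text
time_s: 23.77
tool_pos: [517.8, 246.7, 149.3]
orientation: [-1.489, 2.764, 0.0]
contact_force: [2.9, -0.5, 3.8]
width: 53.6
grasp_force: 35.0
```

```bash
python3 st.py
```

```text
t 23.7667 z 149.32 xy in chute [0.05 0.39] F [2.67 1.18] 3.84 M [ 0.44 -1.29] q [ 0.727  0.36  -0.227  0.    -0.982 -1.31 ]
tilt [ 1.4e-03  9.0e-04 -1.0e+00] yaw 146.62
```

Request:
play_rows(
  plan="0 0 -0.002 0 0 0 0;0 0 -0.004 0 0 0 0;0 0 -0.006 0 0 0 0;0 0 -0.006 0 0 0 0;0 0 -0.006 0 0 0 0",
)

```text
time_s: 24.18
tool_pos: [517.8, 246.8, 148.5]
orientation: [-1.489, 2.764, 0.0]
contact_force: [2.5, -1.5, 6.6]
width: 53.6
grasp_force: 35.0
```

```bash
python3 st.py
```

```text
t 24.1833 z 148.48 xy in chute [0.04 0.46] F [2.9  0.13] 6.65 M [ 0.31 -0.9 ] q [ 0.727  0.361 -0.228  0.    -0.98  -1.31 ]
tilt [ 0.0016  0.0011 -1.    ] yaw 146.63
```

Request:
play_rows(
  plan="0 0 0 0 0 0 0;0 0 0 0 0 0 0;0 0 0 0 0 0 0;0 0 0 0 0 0 0;0 0 0 0 0 0 0",
)

```text
time_s: 24.6
tool_pos: [517.8, 246.7, 148.5]
orientation: [-1.489, 2.764, 0.0]
contact_force: [2.1, -0.9, 7.0]
width: 54.1
grasp_force: 35.0
```

```bash
python3 st.py; python3 - <<'E'
from h import *
s=robot.observe();T=s["tool_pos"]
a=np.radians(-33.5);R=np.array([[np.cos(a),np.sin(a)],[-np.sin(a),np.cos(a)]])
for n in("scene","side"):
    p,W=cam(n);X=cloud(p,W);L=(X[...,:2]-[517.5,246.6])@R.T;z=X[...,2]
    g=(np.abs(L[...,0])<25)&(np.abs(L[...,1])<15)&(z>184)&(z<194)
    c=(np.abs(L[...,0])<36)&(np.abs(L[...,1])<24)&(z>120)&(z<150)
    r=(np.abs(L[...,0])<45)&(np.abs(L[...,1])<32)&(z>105)&(z<119)
    print(n,"top",g.sum(),np.median(z[g]) if g.any() else 0)
    print(" collar z hist",np.histogram(z[c],np.arange(120,152,2))[0],"rim",np.percentile(z[r],[90,97]) if r.any() else 0)
    # other near-contact: anything of gripper (dark) below z 150?
    dk=(p["color"].max(-1)<60)&(np.abs(L)<120).all(-1)&(z>100)&(z<200)
    q=np.dstack([L,z])[dk]
    if len(q):
        o=q[np.argsort(q[:,2])[:len(q)//50+1]];print(" lowest dark",np.median(o,0).round(1),len(q))
E
```

```text
t 24.6 z 148.54 xy in chute [0.07 0.46] F [2.26 0.45] 7.03 M [ 0.25 -0.92] q [ 0.727  0.361 -0.228  0.    -0.98  -1.31 ]
tilt [ 0.0017  0.0011 -1.    ] yaw 146.63
scene top 41 189.2334867617834
 collar z hist [10 11 13  6  9  5  3  7 12 27 38 11  1  5  8] rim [117.24188178 118.44838952]
 lowest dark [  4.1  31.3 101.2] 916
side top 1 187.61026108465853
 collar z hist [24 29 17 22 23  2  5 15 31 41 85 29  3 10 22] rim [117.39541362 118.65553723]
 lowest dark [-12.6  31.8 100.9] 1147
```

Request:
play_rows(
  plan="0 0 -0.002 0 0 0 0;0 0 -0.004 0 0 0 0;0 0 -0.006 0 0 0 0;0 0 -0.006 0 0 0 0;0 0 -0.006 0 0 0 0",
  squeeze=50,
)

```text
time_s: 25.12
tool_pos: [517.8, 246.8, 147.9]
orientation: [-1.489, 2.763, 0.0]
contact_force: [1.2, -1.3, 11.3]
width: 53.7
grasp_force: 49.9
```

```bash
python3 st.py
```

```text
t 25.1167 z 147.91 xy in chute [0.06 0.53] F [ 1.72 -0.46] 11.3 M [-0.05 -0.37] q [ 7.27e-01  3.61e-01 -2.29e-01  1.00e-03 -9.78e-01 -1.31e+00]
tilt [ 0.0021  0.0013 -1.    ] yaw 146.64
```

```bash
python3 - <<'E'
from h import *
X=np.load("chX.npy");z=X[...,2]
a=np.radians(-33.5);R=np.array([[np.cos(a),np.sin(a)],[-np.sin(a),np.cos(a)]])
L=(X[...,:2]-[517.5,246.4])@R.T
m=np.zeros(z.shape,bool);m[95:215,255:395]=1
print("cols y -18..18 step4; max/median z per cell (z<85)")
for x in range(-28,29,4):
    row=[]
    for y in range(-18,19,4):
        g=m&(np.abs(L[...,0]-x)<2)&(np.abs(L[...,1]-y)<2)&(z<85)
        row.append(f"{np.median(z[g]):.0f}/{z[g].max():.0f}" if g.sum()>1 else "--")
    print(x,row)
E
```

```text
cols y -18..18 step4; max/median z per cell (z<85)
-28 ['23/83', '31/80', '34/85', '29/83', '56/83', '58/80', '36/83', '33/85', '36/83', '43/84']
-24 ['11/72', '10/12', '10/12', '10/11', '56/58', '57/58', '11/12', '10/11', '10/12', '29/84']
-20 ['10/68', '10/12', '10/11', '11/12', '55/58', '57/58', '10/11', '10/11', '10/11', '32/85']
-16 ['11/63', '10/11', '11/11', '10/12', '56/59', '57/58', '10/11', '10/12', '10/12', '39/85']
-12 ['10/80', '10/11', '10/12', '10/12', '55/58', '56/59', '10/11', '9/12', '11/12', '36/84']
-8 ['10/76', '10/12', '10/11', '60/61', '59/60', '57/61', '59/61', '12/59', '11/12', '35/83']
-4 ['11/66', '10/11', '10/11', '62/64', '62/64', '62/64', '62/64', '11/62', '10/11', '24/84']
0 ['11/61', '9/11', '10/13', '63/64', '63/65', '63/65', '63/64', '11/61', '10/11', '30/82']
4 ['10/79', '10/12', '11/12', '61/63', '63/63', '62/64', '62/64', '10/10', '10/11', '30/81']
8 ['11/76', '10/12', '10/56', '57/61', '58/61', '57/61', '57/61', '10/12', '10/11', '26/82']
12 ['10/72', '10/11', '10/12', '10/11', '10/11', '10/11', '10/11', '10/11', '11/12', '32/85']
16 ['10/66', '10/12', '10/11', '10/10', '10/12', '10/12', '10/12', '10/11', '10/11', '30/82']
20 ['11/81', '9/12', '10/12', '10/12', '10/77', '10/81', '10/11', '10/11', '10/11', '31/82']
24 ['10/75', '9/11', '10/11', '10/73', '10/12', '10/10', '10/11', '10/11', '11/11', '28/82']
28 ['27/82', '21/84', '14/83', '21/78', '11/11', '--', '72/84', '22/81', '21/82', '42/84']
```

The inner profile explains the stiffness. The lever arm's top runs 6 mm under the roller out to the -x wall, so the foot's edge starts to share the load right around the click depth. The foot is nominally 62.1 mm down, so I go just under 1 mm further for certainty, well short of overtravel.

Request:
play_rows(
  plan="0 0 -0.001 0 0 0 0;0 0 -0.003 0 0 0 0;0 0 -0.005 0 0 0 0;0 0 -0.005 0 0 0 0;0 0 -0.005 0 0 0 0",
)

```text
time_s: 25.53
tool_pos: [517.9, 246.9, 147.6]
orientation: [-1.489, 2.763, 0.0]
contact_force: [0.2, -1.4, 15.4]
width: 53.9
grasp_force: 49.9
```

```bash
python3 st.py
```

```text
t 25.5333 z 147.58 xy in chute [0.05 0.61] F [ 0.95 -1.  ] 15.41 M [-0.43  0.15] q [ 7.27e-01  3.61e-01 -2.30e-01  1.00e-03 -9.77e-01 -1.31e+00]
tilt [ 0.0025  0.0014 -1.    ] yaw 146.66
```

```bash
cat > top.py <<'E'
from h import *
a=np.radians(-33.5);R=np.array([[np.cos(a),np.sin(a)],[-np.sin(a),np.cos(a)]])
for n in("scene","side"):
    r=[]
    for i in range(4):
        p,W=cam(n);X=cloud(p,W);L=(X[...,:2]-[517.5,246.6])@R.T;z=X[...,2]
        def md(g,ax=None): return np.median(z[g]) if g.sum()>3 else np.nan
        r.append([md((np.abs(L[...,0])<25)&(np.abs(L[...,1])<15)&(z>184)&(z<194)),
          md((np.abs(L[...,0])<34)&(np.abs(L[...,1])<23)&(z>137.5)&(z<145)),
          md((np.abs(L[...,0])<37)&(np.abs(np.abs(L[...,1])-28.5)<3)&(z>167)&(z<174))])
    print(n,"top collartop guardtop",np.mean(r,0).round(2))
E
python3 top.py; python3 st.py
```

```text
scene top collartop guardtop [188.06 139.96 168.99]
side top collartop guardtop [   nan 140.24 169.43]
t 25.9333 z 147.58 xy in chute [0.06 0.6 ] F [-0.09 -1.01] 14.43 M [-0.36  0.15] q [ 7.27e-01  3.61e-01 -2.30e-01  1.00e-03 -9.77e-01 -1.31e+00]
tilt [ 0.0025  0.0015 -1.    ] yaw 146.66
```

Request:
play_rows(
  plan="0 0 -0.001 0 0 0 0;0 0 -0.003 0 0 0 0;0 0 -0.005 0 0 0 0;0 0 -0.005 0 0 0 0;0 0 -0.005 0 0 0 0",
)

```text
time_s: 26.35
tool_pos: [517.9, 247.0, 147.1]
orientation: [-1.49, 2.762, 0.0]
contact_force: [-0.7, -1.3, 18.0]
width: 53.9
grasp_force: 49.9
```

```bash
python3 st.py
```

```text
t 26.35 z 147.06 xy in chute [0.03 0.7 ] F [ 0.11 -1.43] 18.01 M [-0.63  0.6 ] q [ 7.28e-01  3.62e-01 -2.30e-01  1.00e-03 -9.75e-01 -1.31e+00]
tilt [ 0.0029  0.0016 -1.    ] yaw 146.68
```

Moment balance puts the resultant at x ≈ -30 mm, so the load now sits on the lever arm near its pivot, about 12 mm out. 20 N × 12 mm is about 240 N·mm, which is the click torque. One small step more gives margin; overtravel would need about 30 N.

Request:
play_rows(
  plan="0 0 -0.001 0 0 0 0;0 0 -0.002 0 0 0 0;0 0 -0.003 0 0 0 0;0 0 -0.003 0 0 0 0;0 0 -0.003 0 0 0 0",
)

```text
time_s: 26.77
tool_pos: [517.9, 247.0, 146.7]
orientation: [-1.49, 2.762, 0.0]
contact_force: [-1.4, -1.4, 19.4]
width: 53.7
grasp_force: 49.9
```

```bash
python3 st.py
```

```text
t 26.7667 z 146.71 xy in chute [0.02 0.73] F [-0.42 -1.93] 19.44 M [-0.79  0.77] q [ 7.28e-01  3.62e-01 -2.31e-01  1.00e-03 -9.74e-01 -1.31e+00]
tilt [ 0.0031  0.0017 -1.    ] yaw 146.68
```

Request:
play_rows(
  plan="0 0 -0.001 0 0 0 0;0 0 -0.002 0 0 0 0;0 0 -0.003 0 0 0 0;0 0 -0.003 0 0 0 0;0 0 -0.003 0 0 0 0",
)

```text
time_s: 27.18
tool_pos: [517.9, 247.0, 146.3]
orientation: [-1.49, 2.762, 0.0]
contact_force: [-3.5, -0.8, 20.7]
width: 54.0
grasp_force: 49.9
```

```bash
python3 st.py
```

```text
t 27.1833 z 146.27 xy in chute [0.   0.76] F [-2.44 -2.57] 20.69 M [-0.9   0.98] q [ 7.28e-01  3.63e-01 -2.32e-01  1.00e-03 -9.73e-01 -1.31e+00]
tilt [ 0.0032  0.0018 -1.    ] yaw 146.69
```

Request:
play_rows(
  plan="0 0 0.008 0 0 0 0;0 0 0.02 0 0 0 0;0 0 0.032 0 0 0 0;0 0 0.044 0 0 0 0;0 0 0.052 0 0 0 0",
)

```text
time_s: 27.6
tool_pos: [517.0, 246.3, 154.4]
orientation: [1.489, -2.766, -0.0]
contact_force: [3.8, -0.8, -1.3]
width: 53.9
grasp_force: 50.0
```

Request:
play_rows(
  plan="0 0 0 0 0 0 0;0 0 0 0 0 0 0;0 0 0 0 0 0 0;0 0 0 0 0 0 0;0 0 0 0 0 0 0",
  squeeze=15,
)

```text
time_s: 28.02
tool_pos: [517.0, 246.1, 154.7]
orientation: [1.489, -2.765, 0.0]
contact_force: [1.8, -0.4, 1.9]
width: 54.0
grasp_force: 15.0
```

```bash
python3 st.py
```

```text
t 28.0167 z 154.7 xy in chute [-0.27 -0.59] F [1.7  0.68] 1.87 M [ 0.33 -1.11] q [ 0.727  0.354 -0.22  -0.    -0.997 -1.31 ]
tilt [-8.e-04 -6.e-04 -1.e+00] yaw 146.61
```

Request:
play_rows(
  plan="0 0.001 0.003 0 0 0 0;0 0.002 0.006 0 0 0 0;0 0.002 0.009 0 0 0 0;0 0.002 0.009 0 0 0 0;0 0.002 0.009 0 0 0 0",
)

```text
time_s: 28.43
tool_pos: [516.9, 246.3, 156.7]
orientation: [1.489, -2.765, 0.001]
contact_force: [4.3, -2.3, -2.2]
width: 54.0
grasp_force: 15.0
```

Request:
play_rows(
  plan="0 0 0 0 0 0 1;0 0 0 0 0 0 1;0 0 0 0 0 0 1;0 0 0 0 0 0 1;0 0 0 0 0 0 1",
)

```text
time_s: 28.85
tool_pos: [516.9, 247.0, 157.3]
orientation: [1.49, -2.766, -0.001]
contact_force: [-0.1, -0.2, -0.2]
width: 79.4
grasp_force: 0.0
```

Request:
play_rows(
  plan="0 0 0 0 0 0 1;0 0 0.03 0 0 0 1;0 0 0.1 0 0 0 1;0 0 0.22 0 0 0 1;0 0 0.35 0 0 0 1",
)

```text
time_s: 29.27
tool_pos: [516.5, 246.2, 245.1]
orientation: [1.488, -2.763, 0.001]
contact_force: [0.6, 1.0, 0.6]
width: 86.6
grasp_force: 0.0
```

Request:
play_rows(
  plan="0 0 0.08 0 0 0 1;0 0 0.12 0 0 0 1;0 0 0.12 0 0 0 1;0 0 0.12 0 0 0 1;0 0 0.12 0 0 0 1",
)

```text
time_s: 29.68
tool_pos: [516.3, 246.3, 272.8]
orientation: [1.487, -2.763, -0.0]
contact_force: [-1.2, -0.7, -0.5]
width: 87.3
grasp_force: 0.0
```

```bash
python3 st.py; sed -i 's/z>184)&(z<194)/z>184)\&(z<212)/;s/z>137.5)&(z<145)/z>144)\&(z<160)/' top.py; python3 top.py; python3 - <<'E'
from h import *
ims=[]
for n,win in(("scene",(130,130,420,300)),("side",(130,150,360,320))):
    p,W=cam(n);x,y,w,h=win
    ims.append(cv2.resize(p["color"][y:y+h,x:x+w],(400,330)))
    X=cloud(p,W)
    for l in("cup","jug","jar","can"):
        for o in robot.outline_of(l,p)[:1]:
            Q=X[o["pixels"]];Q=Q[~np.isnan(Q[:,0])];print(n,l,np.percentile(Q,[3,50,97],axis=0).round().tolist())
cv2.imwrite("pics/e1.png",np.hstack(ims)[...,::-1])
E
```

```text
t 29.6833 z 272.85 xy in chute [-0.95 -0.71] F [-0.62 -1.21] -0.46 M [0.05 0.01] q [ 7.280e-01  2.650e-01 -3.900e-02 -1.000e-03 -1.270e+00 -1.311e+00]
tilt [-0.0032 -0.0016 -1.    ] yaw 146.59
scene top collartop guardtop [198.44 151.27 169.17]
side top collartop guardtop [198.39 150.91 169.35]
scene cup [[398.0, -332.0, 30.0], [431.0, -315.0, 71.0], [464.0, -303.0, 95.0]]
scene jug [[670.0, -184.0, 7.0], [734.0, -139.0, 70.0], [771.0, -101.0, 105.0]]
scene jar [[707.0, -9.0, 6.0], [745.0, 21.0, 71.0], [756.0, 45.0, 102.0]]
scene can [[718.0, 129.0, 8.0], [765.0, 161.0, 85.0], [776.0, 192.0, 106.0]]
side cup [[405.0, -362.0, 8.0], [425.0, -320.0, 62.0], [450.0, -310.0, 89.0]]
side jug [[664.0, -157.0, 2.0], [673.0, -118.0, 27.0], [764.0, -98.0, 56.0]]
side jar [[694.0, -4.0, 2.0], [712.0, 37.0, 63.0], [746.0, 49.0, 100.0]]
side can [[702.0, 139.0, 8.0], [722.0, 181.0, 73.0], [764.0, 198.0, 106.0]]
```

View pics/e1.png

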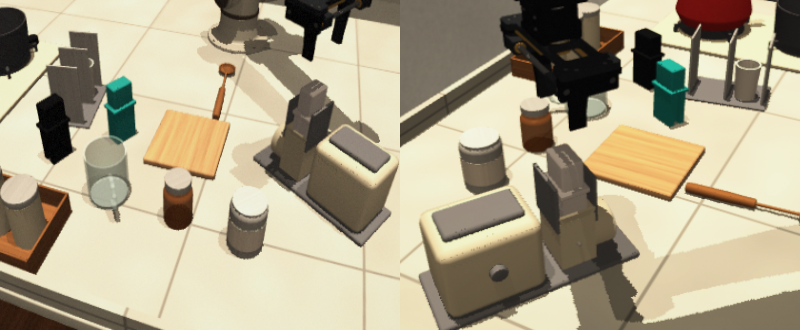

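The pusher stands in the chute on the sprung lever: foot 52 mm below the mouth, scene crop px (312,100), side crop px (570,170). Relative to this rest height the press reached about 63.5 mm, past the 62 mm click and short of 69 mm. Cup, jug, jar and can have not moved. Handing in.

```bash
python3 -c "
from rig import robot
print(robot.job_done())"
```

```text
the job is handed in; nothing more can be done
None
```

The job is handed in: the pusher went in groove to key on the first try, was pressed to about 63.5 mm (click at 62 mm, overtravel from 69 mm; the lever angle itself can't be read), and now stands in the chute, with the cup, jug, jar and can unmoved.

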